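# Start the captive screw-knob on the walnut mortise jig

### The arm

A 7-joint arm with a two-finger parallel gripper is mounted at the origin on the work surface. World frame = base frame: x ahead of the robot, y to its left, z up, the work surface at z = 0. Lengths are in m, angles in degrees, forces in N, time in s.
With the tool pointing down it reaches from about 0.425 to 0.875 m from the base axis. Payload 4.7 kg.
Tool frame: the origin (TCP) lies midway between the tips of the shut fingers; the grasp point (between the pads) lies 19 mm behind it (env.tcp_to_grasp is the distance from the TCP to the grasp point, in m); z points along the fingers, x is the direction in which the jaws open and shut, and the axes are right-handed (so a half turn about z gives the same grasp; the last joint's range is limited). The gripper opens to 87 mm and grips with 3 to 60 N. Pads are 19 mm wide; open, the fingers measure 117 mm over their backs; the gripper's body (75 mm by 190 mm) begins 51 mm behind the grasp point.
Start: joints at [70.078, 18.392, -4.016, 83.108, 1.295, 78.541, -3.26], TCP at [0.23, -0.608, 0.223] pointing down, gripper open.
Joint ranges: [-163.93, 163.93], [-17.29, 119.83], [-79.2, 71.16], [3.27, 140.29], [-89.18, 269.18], [5.43, 117.66], [-154.24, 154.24]. Speed limits (degrees/s): [147.25, 147.25, 180, 180, 180, 180, 180].

### API

Orientations are given as [roll, pitch, yaw] about the fixed x, y, z axes, in that order (R = Rz(yaw) Ry(pitch) Rx(roll)).
In Python, from cell import env, viewer gives the robot as it stands.
- The arm moves only by the shell command python3 -m pendant 'ROWS' [OPENING] [FORCE]. ROWS is JSON, a list of rows, each a list of 6 numbers: the shift along the tool's x, y, z each as a share of 0.1 m, from -1 to 1, then the turn, a rotation vector about the tool's x, y, z each as a share of 90 degrees, from -1 to 1. A call has exactly 8 rows; each row is the pose to reach, as a shift and turn from the pose commanded when the call began, along the tool's axes at that moment; what a row does not reach only later rows make up. A row lasts 1/8 s, in which the tool goes at most 62.5 mm and 10.7 degrees, less where a joint would pass 70% of its speed; a pose out of reach is approached as far as the arm can. A call with a number of a shift or a turn outside -1 to 1 is refused whole. A call with a gripper value outside its range is refused whole. OPENING is the finger opening in mm, from 0 to 87, set as the call begins (- or left out, the last holds). The fingers move at their own pace and stop on an object; FORCE is the grip in N (left out, the last holds). Time passes only in rows, so rows that repeat a pose let the fingers close, or fill a call up. It gives the time, the measured TCP pose, the force and the opening at its end, in the units of the state.
- env.get_obs(): the state, without advancing time (a new reading comes with each control period).
- viewer.read_camera(name): name is "scene" or "top" or "wrist"; returns a dict with "frame" (480x640x3 uint8, red, green, blue), "fx", "fy", "cx", "cy" (pixels), "view" (4x4, takes a point from world to camera coordinates); the wrist camera has in their place "hand_eye" (4x4, takes a point from camera to tool coordinates, whose origin is the TCP and whose axes are the tool frame's). Camera axes: x right, y down, z forward; pixel columns grow to the right and rows downward; lengths in m; the calibration is good to about 2 mm. The wrist camera is an equidistant fisheye: a pixel r from the principal point sees the ray r / f radians off the axis. A picture is of the moment at which its call begins: read the wrist's pose just before it. There is no depth.
- env.sign_off(): hands the job in, once; it reports no verdict.
The state is a dict: "time_s": time; "qpos": joint angles; "joint_velocities": joint speeds; "effort": joint torques, N m; "tool_pos": TCP position; "tool_rot": TCP orientation; "force": force on the tool from outside, world axes, zero at the start; "wrist_torque": the same for the moment, N m; "grip_width": finger opening in m.
Only numpy, scipy, OpenCV 4.12 (cv2) and the standard library are available. Lean on these libraries where they do the work, as an engineer would, in place of code of your own. Each camera call takes 0.05 s, during which the arm holds its last target.

### The job

Two lock-mortise jigs stand on the bench. On the one that holds the dark walnut drawer front, start the black captive screw-knob: press it down against its spring and, keeping it down, give it a quarter turn clockwise (seen from above), so that it stays down by itself when you let go. Do not press the knob of the other jig, which holds the pale maple.

Things in the scene. Friction and masses are not known exactly. Their poses are not given: they have to be found in the camera images.
- walnut_knob (a point): Grip point of the black knob to work (jig with dark walnut): on its axis, mid grip bar, about 108 mm above the bench when up; moves with the knob. Bar 46 mm long (point x, at the start within 40 degrees of world +x), 16 thick (y), 40 tall (z up), white line on top; this point is 16 mm below its top. Below it a 26 mm collar and a 50 mm socket. Jig fixed, base 200 x 150 mm, else under 60 mm tall.
- walnut_push (a joint): How far that knob is pressed down, in m: 0 is up, 0.014 is bottomed. Its spring resists with 3 N at the top, about 7 N at the bottom. Press it first, more than 0.010 (say 0.013), then turn: its pin then passes under two brass catches. Turned while up, the pin only slides above the catches and cannot be pressed down there. Turned and let go, it rests up against the catches at about 0.010.
- walnut_turn (a joint): How far that knob is turned, in rad, growing clockwise seen from above. It starts between 0 and 0.15, where it can be pressed down; its far stop is at 1.75. It turns easily (about 0.05 N m). From about 0.7 on its pin is under the catches, if it was pressed first.
- maple_knob (a point): The same point of the identical black knob on the other jig, with the pale maple drawer front. Leave this knob up.

How it is judged:
By the outcome, as a careful person would: the job done as asked, in the order asked, and still so for the second after the job is handed in, with the robot touching nothing.
It also fails if it takes over 34 s, if anything falls off the work surface, if the arm or the gripper's body presses on something with over 40 N, if the wrist force passes 120 N, or if a joint passes its speed limit or range.

## Working session

There is one attempt and no reset: what is moved stays moved. The work goes in short steps, Python scripts to look and compute and a shell command to move; the robot and the scene stay as the last step left them, time stands still between calls to the robot, and variables do not carry over. Pictures are saved under pics/ and viewed, and the job is handed in when it is done.

```bash
mkdir -p pics; ls; python3 - <<'E'
from cell import env, viewer
import cv2
o=env.get_obs();print(o, env.tcp_to_grasp)
for n in ("scene","top"):
    d=viewer.read_camera(n);cv2.imwrite(f"pics/{n}0.png",d["frame"][:,:,::-1]);print(n,d["fx"],d["fy"],d["cx"],d["cy"],d["view"])
E
```

```text
pics
{'time_s': 0.0, 'qpos': array([70.0774453 , 18.43953373, -4.01624562, 83.17461022,  1.29630017,
       78.54010109, -3.26248386]), 'joint_velocities': array([ 0.00495594, -0.06357112,  0.09230715,  0.01344967, -0.05148591,
       -0.01819134,  0.07798478]), 'effort': array([-1.15501807e-04, -4.91291106e+01, -4.04077694e-01, -3.12526202e+01,
       -6.37966348e-02,  4.38262720e-02,  2.00776785e-04]), 'tool_pos': array([ 0.2298397 , -0.60742239,  0.22145879]), 'tool_rot': array([ 1.79993247e+02,  1.08927091e-01, -6.92692552e+01]), 'force': array([-0.32462661,  0.54236548,  0.12492759]), 'wrist_torque': array([-0.02716855, -0.03963911, -0.04079329]), 'grip_width': 0.08688390304849351} 0.0187
scene 584.0246299352887 584.0246299352887 307.8370346030341 237.24024099630202 [[-0.84064112  0.54144298  0.01272816  0.50662133]
 [ 0.40993635  0.6514718  -0.63838599 -0.18330335]
 [-0.35394166 -0.53143578 -0.76961115  1.13155903]
 [ 0.          0.          0.          1.        ]]
top 490.3744909720112 490.3744909720112 314.76131254855096 236.06221053213883 [[-0.02542758 -0.99961826 -0.0108062   0.02000607]
 [-0.98824729  0.02676532 -0.15050218  0.63046621]
 [ 0.15073396  0.00685229 -0.98855062  0.80699983]
 [ 0.          0.          0.          1.        ]]
```

View pics/scene0.png

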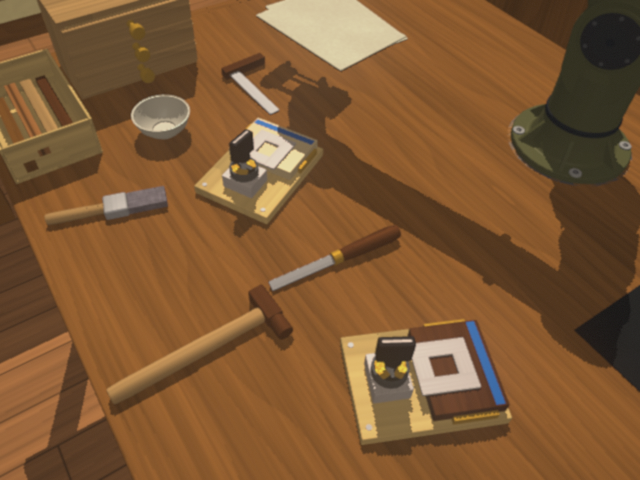

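View pics/top0.png

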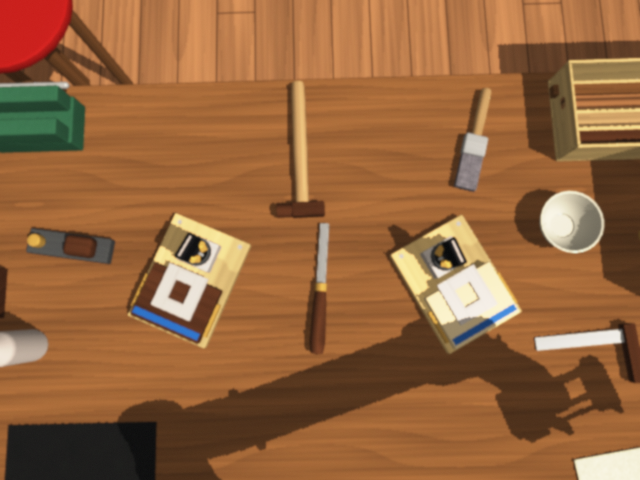

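The scene view shows the walnut jig's knob at about (395,350), and the top view shows it at about (195,248). The maple jig is the other one, at about (447,253) in the top view. I'll zoom in next.

```bash
python3 - <<'E'
import cv2,numpy as np
a=cv2.imread("pics/top0.png")[215:285,150:250];b=cv2.imread("pics/scene0.png")[320:420,340:440]
f=lambda i:cv2.resize(i,(400,400*i.shape[0]//i.shape[1]),interpolation=cv2.INTER_NEAREST)
a=f(a);b=f(b);a=cv2.copyMakeBorder(a,0,400-a.shape[0],0,0,cv2.BORDER_CONSTANT)
cv2.imwrite("pics/crop0.png",np.hstack([a,b]))
E
```

```text
(no output)
```

View pics/crop0.png

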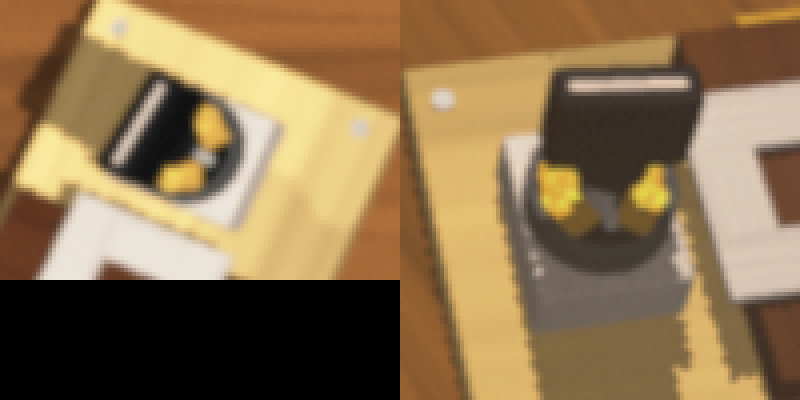

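```bash
cat > h.py <<'E'
import numpy as np,cv2
def ray(d,u,v):
    V=np.asarray(d["view"]);R=V[:3,:3];t=V[:3,3]
    return -R.T@t, R.T@np.array([(u-d["cx"])/d["fx"],(v-d["cy"])/d["fy"],1])
def plane(d,u,v,z):
    c,r=ray(d,u,v);return c+r*(z-c[2])/r[2]
def line(img,x0,y0,x1,y1,th=110):
    c=img[y0:y1,x0:x1].astype(int)
    m=((c.min(2)>th)).astype(np.uint8)
    ys,xs=np.nonzero(m);return m,np.c_[xs+x0,ys+y0].astype(np.float32)
E
python3 - <<'E'
from cell import viewer
from h import *
for n,box in (("top",(175,231,193,259)),("scene",(379,338,415,345))):
    d=viewer.read_camera(n)
    m,p=line(d["frame"],*box,th=130)
    k,l,s,c=cv2.connectedComponentsWithStats(m,connectivity=8)
    print(n,s.tolist())
    for r in m: print("".join(".#"[x] for x in r))
    i=1+np.argmax(s[1:,4]);ys,xs=np.nonzero(l==i);p=np.c_[xs+box[0],ys+box[1]].astype(float)
    W=np.array([plane(d,u,v,0.124) for u,v in p]);c=W.mean(0);U,S,Vt=np.linalg.svd(W-c);t=(W-c)@Vt[0]
    mid=c+Vt[0]*(t.max()+t.min())/2
    print(mid,np.degrees(np.arctan2(Vt[0][1],Vt[0][0])),np.ptp(t),p.mean(0))
E
```

```text
top [[0, 0, 18, 28, 443], [16, 0, 2, 1, 2], [3, 5, 13, 20, 59]]
................##
..................
..................
..................
..................
..............##..
.............###..
.............###..
............###...
...........###....
...........###....
..........###.....
..........###.....
.........###......
........####......
........###.......
.......###........
.......###........
......###.........
.....####.........
.....###..........
....###...........
....###...........
...###............
....#.............
..................
..................
..................
[0.60989535 0.210221   0.124     ] 149.5264119085893 0.03445412312223993 [184.22033898 245.40677966]
scene [[0, 0, 36, 7, 185], [3, 2, 30, 3, 67]]
....................................
....................................
....#############################...
...##############################...
....########........................
....................................
....................................
[0.61202085 0.21016637 0.124     ] 149.14534102014 0.035402328209207065 [395.52238806 340.68656716]
```

Both views agree: the walnut knob is at (0.611, 0.210) with the bar axis at −30.7°. The white line measures 35 mm, which fits on the 46 mm bar. I'll travel at the current height, well above everything: about −0.63 m along tool x and −0.65 m along tool y.

```bash
R='x'; python3 -m pendant '[[-0.1,-0.1,0,0,0,0],[-0.22,-0.22,0,0,0,0],[-0.35,-0.35,0,0,0,0],[-0.48,-0.48,0,0,0,0],[-0.61,-0.61,0,0,0,0],[-0.74,-0.74,0,0,0,0],[-0.87,-0.87,0,0,0,0],[-1,-1,0,0,0,0]]' 87
```

```text
time_s: 1.2
tool_pos: [0.2887, -0.4779, 0.2226]
tool_rot: [180.0, -0.0, -69.3]
force: [-0.2, -0.3, -0.6]
grip_width: 0.0869
```

```bash
python3 -m pendant '[[-0.13,-0.13,0,0,0,0],[-0.25,-0.25,0,0,0,0],[-0.38,-0.38,0,0,0,0],[-0.5,-0.5,0,0,0,0],[-0.63,-0.63,0,0,0,0],[-0.75,-0.75,0,0,0,0],[-0.88,-0.88,0,0,0,0],[-1,-1,0,0,0,0]]'
python3 -m pendant '[[-0.13,-0.13,0,0,0,0],[-0.25,-0.25,0,0,0,0],[-0.38,-0.38,0,0,0,0],[-0.5,-0.5,0,0,0,0],[-0.63,-0.63,0,0,0,0],[-0.75,-0.75,0,0,0,0],[-0.88,-0.88,0,0,0,0],[-1,-1,0,0,0,0]]'
python3 -m pendant '[[-0.13,-0.13,0,0,0,0],[-0.25,-0.25,0,0,0,0],[-0.38,-0.38,0,0,0,0],[-0.5,-0.5,0,0,0,0],[-0.63,-0.63,0,0,0,0],[-0.75,-0.75,0,0,0,0],[-0.88,-0.88,0,0,0,0],[-1,-1,0,0,0,0]]'
```

```text
time_s: 2.2
tool_pos: [0.3469, -0.3489, 0.2226]
tool_rot: [-180.0, -0.0, -69.3]
force: [0.3, -0.2, 0.7]
grip_width: 0.0872
time_s: 3.2
tool_pos: [0.4049, -0.22, 0.2226]
tool_rot: [180.0, -0.0, -69.3]
force: [-0.1, -0.3, -0.7]
grip_width: 0.0872
time_s: 4.2
tool_pos: [0.463, -0.0912, 0.2226]
tool_rot: [-180.0, -0.0, -69.3]
force: [0.4, 0.0, -0.4]
grip_width: 0.0871
```

```bash
python3 -m pendant '[[-0.13,-0.13,0,0,0,-0.08],[-0.25,-0.25,0,0,0,-0.17],[-0.38,-0.38,0,0,0,-0.26],[-0.5,-0.5,0,0,0,-0.35],[-0.63,-0.63,0,0,0,-0.44],[-0.75,-0.75,0,0,0,-0.53],[-0.88,-0.88,0,0,0,-0.62],[-1,-1,0,0,0,-0.7]]'
cat >> h.py <<'E'
def delta(o,x,y,yaw):
    p=np.r_[o["tool_pos"]]; a=np.radians(o["tool_rot"][2]);e=np.array([x,y])-p[:2]
    d=(yaw-o["tool_rot"][2]+180)%360-180
    print("t",o["time_s"],"pos",p,o["tool_rot"],"rows xy",e@[np.cos(a),np.sin(a)]/.1,e@[np.sin(a),-np.cos(a)]/.1,"turn",-d/90)
E
python3 -c "
from cell import env;from h import *
delta(env.get_obs(),.611,.2102,59.3)"
```

```text
time_s: 5.2
tool_pos: [0.521, 0.0377, 0.2225]
tool_rot: [-180.0, -0.0, -6.0]
force: [-0.3, -0.2, -0.6]
grip_width: 0.0867
t 5.2 pos [0.52100084 0.03774163 0.22251353] [-1.79994389e+02 -2.47848542e-03 -6.03016608e+00] rows xy 0.7138406349995324 -1.8095870621517869 turn -0.7258907342422933
```

```bash
python3 -m pendant '[[0.06,-0.13,0,0,0,-0.09],[0.12,-0.25,0,0,0,-0.18],[0.18,-0.38,0,0,0,-0.27],[0.24,-0.5,0,0,0,-0.36],[0.3,-0.63,0,0,0,-0.45],[0.35,-0.75,0,0,0,-0.54],[0.38,-0.88,0,0,0,-0.63],[0.4,-1,0,0,0,-0.726]]'
python3 -c "
from cell import env,viewer;from h import *
delta(env.get_obs(),.611,.2102,59.3)
d=viewer.read_camera('wrist');cv2.imwrite('pics/w1.png',d['frame'][:,:,::-1])"
```

```text
time_s: 6.2
tool_pos: [0.5715, 0.1326, 0.2224]
tool_rot: [-180.0, -0.0, 59.3]
force: [-0.3, -0.1, 0.2]
grip_width: 0.0871
t 6.2 pos [0.57153014 0.1325666  0.22238165] [-1.79978543e+02 -8.43619239e-03  5.93297958e+01] rows xy 0.8690726200801137 -0.05651743361932932 turn 0.00033106474833175523
```

View pics/w1.png

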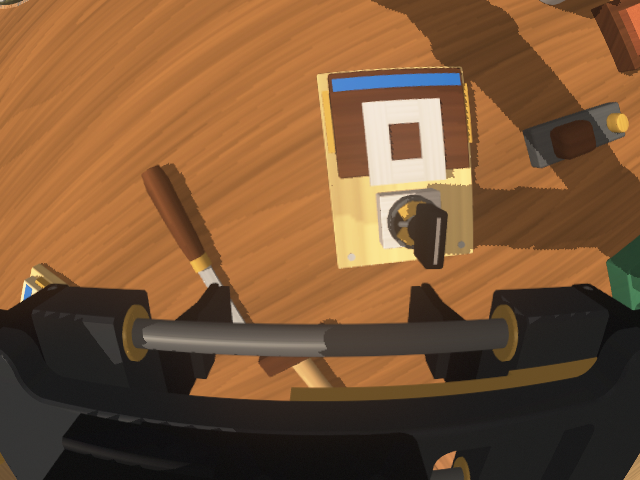

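The wrist view shows the walnut jig, with its knob at about (430,237) and the white line parallel to the jaw faces. I'll move over it and re-measure.

```bash
python3 -m pendant '[[0.13,0,0,0,0,0],[0.26,-0.01,0.05,0,0,0],[0.4,-0.02,0.1,0,0,0],[0.53,-0.03,0.2,0,0,0],[0.65,-0.04,0.3,0,0,0],[0.78,-0.06,0.4,0,0,0],[0.87,-0.06,0.5,0,0,0],[0.87,-0.06,0.55,0,0,0]]'
python3 -c "
from cell import env,viewer;from h import *
delta(env.get_obs(),.611,.2102,59.3)
d=viewer.read_camera('wrist');cv2.imwrite('pics/w2.png',d['frame'][:,:,::-1]);print(d['hand_eye'],d['fx'],d['cx'],d['cy'])"
```

```text
time_s: 7.25
tool_pos: [0.6107, 0.2102, 0.1665]
tool_rot: [-179.9, 0.0, 59.1]
force: [0.3, -0.6, -0.2]
grip_width: 0.0866
t 7.25 pos [0.61066888 0.21015213 0.16646003] [-1.79938087e+02  3.08718461e-02  5.91350719e+01] rows xy 0.0021096146842668156 0.0025966852053411487 turn -0.0018325348928925679
[[ 9.99999600e-01 -6.51962759e-04 -6.13060011e-04  6.56852833e-05]
 [ 7.94252512e-04  9.62219000e-01  2.72275530e-01 -7.47586046e-02]
 [ 4.12384485e-04 -2.72275908e-01  9.62219133e-01 -1.62325816e-01]
 [ 0.00000000e+00  0.00000000e+00  0.00000000e+00  1.00000000e+00]] 371.64829954431775 319.74697605886206 247.71524160378902
```

View pics/w2.png

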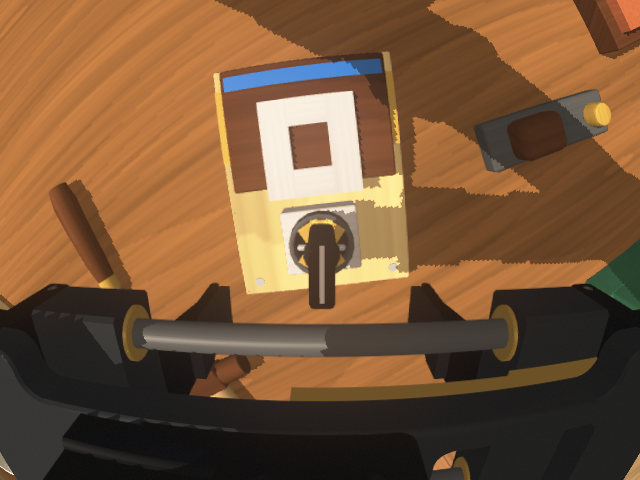

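The knob's line spans rows 246–304 at column 322. I predicted (320,275), so it is centred. Descending 75 mm.

```bash
python3 -m pendant '[[0,0,0.1,0,0,0],[0,0,0.22,0,0,0],[0,0,0.34,0,0,0],[0,0,0.46,0,0,0],[0,0,0.58,0,0,0],[0,0,0.68,0,0,0],[0,0,0.74,0,0,0],[0,0,0.75,0,0,0]]'
python3 -m pendant '[[0,0,0,0,0,0],[0,0,0,0,0,0],[0,0,0,0,0,0],[0,0,0,0,0,0],[0,0,0,0,0,0],[0,0,0,0,0,0],[0,0,0,0,0,0],[0,0,0,0,0,0]]' 0 35
```

```text
time_s: 8.3
tool_pos: [0.6108, 0.2094, 0.0921]
tool_rot: [-180.0, 0.0, 59.1]
force: [0.6, 0.5, 0.0]
grip_width: 0.0871
time_s: 9.3
tool_pos: [0.6116, 0.2106, 0.0927]
tool_rot: [180.0, -0.2, 59.1]
force: [2.2, 2.1, -5.8]
grip_width: 0.0159
```

Gripped at 15.9 mm, which matches the 16 mm bar. Pressing 14 mm.

```bash
python3 -m pendant '[[0,0,0.03,0,0,0],[0,0,0.06,0,0,0],[0,0,0.09,0,0,0],[0,0,0.12,0,0,0],[0,0,0.14,0,0,0],[0,0,0.14,0,0,0],[0,0,0.14,0,0,0],[0,0,0.14,0,0,0]]'
python3 -c "
from cell import env
o=env.get_obs();print(o['tool_pos'],o['force'],o['wrist_torque'])"
```

```text
time_s: 10.3
tool_pos: [0.6116, 0.2105, 0.0794]
tool_rot: [180.0, -0.1, 59.1]
force: [1.1, 2.8, 6.1]
grip_width: 0.0156
[0.61158926 0.21050905 0.07943073] [1.06131407 2.8424719  6.09301662] [ 0.74044077 -0.33623426 -0.00187248]
```

```bash
python3 -m pendant '[[0,0,0.01,0,0,0],[0,0,0.01,0,0,0.06],[0,0,0.01,0,0,0.14],[0,0,0.01,0,0,0.22],[0,0,0.01,0,0,0.3],[0,0,0.01,0,0,0.38],[0,0,0.01,0,0,0.45],[0,0,0.01,0,0,0.5]]'
python3 -c "
from cell import env
o=env.get_obs();print(o['tool_pos'],o['force'],o['wrist_torque'])"
```

```text
time_s: 11.3
tool_pos: [0.6112, 0.2103, 0.0785]
tool_rot: [-180.0, -0.1, 13.9]
force: [-0.9, 1.4, 6.8]
grip_width: 0.016
[0.61116452 0.21028404 0.07848278] [-0.92177118  1.3599581   6.8004042 ] [ 0.56437511 -0.00947794  0.04695291]
```

```bash
python3 -m pendant '[[0,0,0,0,0,0.06],[0,0,0,0,0,0.13],[0,0,0,0,0,0.2],[0,0,0,0,0,0.28],[0,0,0,0,0,0.36],[0,0,0,0,0,0.43],[0,0,0,0,0,0.48],[0,0,0,0,0,0.48]]'
python3 -c "
from cell import env,viewer
import cv2
o=env.get_obs();print(o['tool_pos'],o['force'],o['wrist_torque'])
d=viewer.read_camera('wrist');cv2.imwrite('pics/w3.png',d['frame'][:,:,::-1])"
```

```text
time_s: 12.3
tool_pos: [0.6107, 0.2104, 0.0785]
tool_rot: [-180.0, 0.0, -29.1]
force: [-0.3, 2.8, 7.8]
grip_width: 0.0155
[0.61070574 0.2104408  0.07849634] [-0.33183518  2.84510448  7.83673651] [ 0.6174436   0.25963099 -0.04474726]
```

View pics/w3.png

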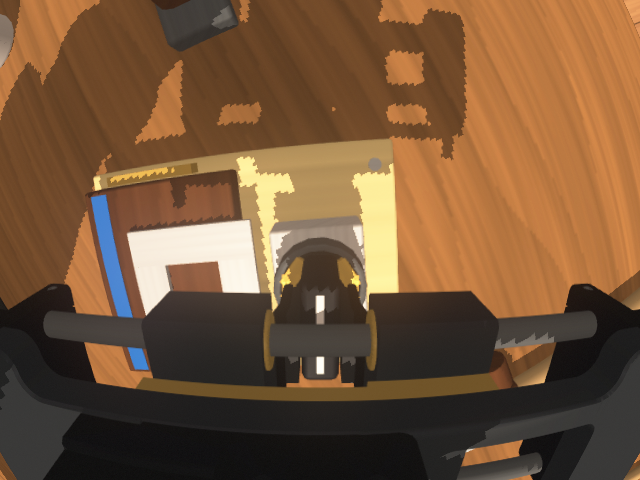

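The knob is still gripped, with the bar's line at (320,335), and turned about 88°. I'll ease up 3.5 mm onto the catches while still gripping, then open.

```bash
python3 -m pendant '[[0,0,-0.01,0,0,0],[0,0,-0.02,0,0,0],[0,0,-0.03,0,0,0],[0,0,-0.035,0,0,0],[0,0,-0.035,0,0,0],[0,0,-0.035,0,0,0],[0,0,-0.035,0,0,0],[0,0,-0.035,0,0,0]]'
python3 -m pendant '[[0,0,0,0,0,0],[0,0,0,0,0,0],[0,0,0,0,0,0],[0,0,0,0,0,0],[0,0,0,0,0,0],[0,0,0,0,0,0],[0,0,0,0,0,0],[0,0,0,0,0,0]]' 50
python3 -c "
from cell import env
o=env.get_obs();print(o['tool_pos'],o['force'],o['wrist_torque'])"
```

```text
time_s: 13.35
tool_pos: [0.6107, 0.2104, 0.0816]
tool_rot: [-179.9, 0.0, -29.1]
force: [0.2, 2.8, 6.8]
grip_width: 0.0159
time_s: 14.35
tool_pos: [0.6109, 0.2095, 0.081]
tool_rot: [180.0, -0.0, -29.1]
force: [0.8, -0.4, -0.8]
grip_width: 0.0497
[0.61094956 0.20945271 0.08104432] [ 0.78725964 -0.42624308 -0.79907858] [-0.01366363 -0.03524093 -0.00238211]
```

Released. Going straight up 90 mm, then back toward the base and across to clear the view.

```bash
python3 -m pendant '[[0,0,-0.08,0,0,0],[0,0,-0.2,0,0,0],[0,0,-0.33,0,0,0],[0,0,-0.46,0,0,0],[0,0,-0.6,0,0,0],[0,0,-0.75,0,0,0],[0,0,-0.9,0,0,0],[0,0,-1,0,0,0]]'
python3 -m pendant '[[-0.1,0.1,0,0,0,0],[-0.2,0.2,0,0,0,0],[-0.3,0.35,0,0,0,0],[-0.4,0.5,0,0,0,0],[-0.5,0.65,0,0,0,0],[-0.5,0.8,0,0,0,0],[-0.5,0.95,0,0,0,0],[-0.5,1,0,0,0,0]]'
python3 - <<'E'
from cell import env,viewer
from h import *
print(env.get_obs()["tool_pos"])
im=[]
for n,b in (("top",(150,215,250,285)),("scene",(340,320,440,420))):
    d=viewer.read_camera(n);f=d["frame"][:,:,::-1];cv2.imwrite(f"pics/{n}9.png",f)
    c=cv2.resize(f[b[1]:b[3],b[0]:b[2]],None,fx=4,fy=4,interpolation=cv2.INTER_NEAREST);im.append(cv2.copyMakeBorder(c,0,400-c.shape[0],0,0,cv2.BORDER_CONSTANT))
cv2.imwrite("pics/crop9.png",np.hstack(im))
E
```

```text
time_s: 15.35
tool_pos: [0.6113, 0.2096, 0.1824]
tool_rot: [-180.0, -0.0, -29.1]
force: [0.4, -0.1, 0.1]
grip_width: 0.0502
time_s: 16.35
tool_pos: [0.5185, 0.1447, 0.1809]
tool_rot: [180.0, -0.0, -29.2]
force: [0.4, -0.7, 0.2]
grip_width: 0.0501
[0.51845523 0.14468691 0.18093735]
```

View pics/crop9.png

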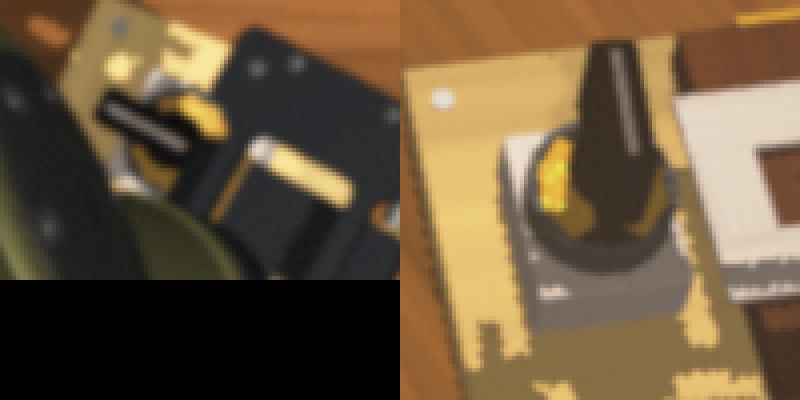

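View pics/scene9.png

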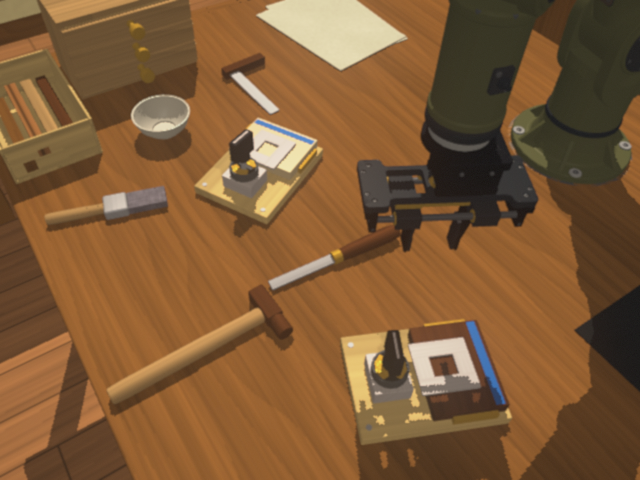

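The knob is turned about 90°. I'll check its height by triangulating the line's midpoint: about (186.6,246.4) in the top view and (396.4,345.4) in the scene view.

```bash
python3 - <<'E'
from cell import env,viewer
from h import *
A=viewer.read_camera("top");B=viewer.read_camera("scene")
def tri(p,q):
    c1,r1=ray(A,*p);c2,r2=ray(B,*q)
    s=np.linalg.lstsq(np.c_[r1,-r2],c2-c1,rcond=None)[0]
    a=c1+s[0]*r1;b=c2+s[1]*r2;return (a+b)/2,np.linalg.norm(a-b)
print(tri((184.2,245.4),(395.5,340.7)))
print(tri((186.6,246.4),(396.4,345.4)))
# same axis as known: height where scene/top ray passes (0.611,0.210)
for z in (.110,.114,.118,.124): print(z,plane(A,186.6,246.4,z),plane(B,396.4,345.4,z))
E
```

```text
(array([0.61112131, 0.20979186, 0.12216888]), np.float64(0.002976388363574862))
(array([0.60997225, 0.21015643, 0.11043619]), np.float64(3.5684812899744384e-05))
0.11 [0.61001964 0.21028743 0.11      ] [0.60978631 0.20998306 0.11      ]
0.114 [0.60946732 0.20920068 0.114     ] [0.6116172 0.2114671 0.114    ]
0.118 [0.60891501 0.20811393 0.118     ] [0.61344809 0.21295113 0.118     ]
0.124 [0.60808654 0.20648381 0.124     ] [0.61619442 0.21517718 0.124     ]
```

The line is about 12 mm lower than at the start (0.122 → 0.110 m). The expected drop is 10 mm, so it's down and staying there. The arm is clear and the maple knob is untouched, so I'm handing in.

```bash
python3 -c "
from cell import env
o=env.get_obs();print(o['time_s'],o['force']);print(env.sign_off())"
```

```text
16.55 [ 0.17971139 -0.49140877 -0.38518272]
the job is handed in; nothing more can be done
None
```

The walnut jig's knob is started: I pressed it down, gave it a quarter turn clockwise, let go, and it stayed down. I handed the job in at 16.6 s of the 34 s allowed.

- **Press:** I gripped the bar (15.6–16 mm measured, 16 mm expected) and pressed about 13–14 mm. The spring pushed back with 6–7 N.
- **Turn:** Keeping it down, I turned it 88° clockwise. I then eased up 3 mm onto the catches and opened the fingers.
- **Last checks:** The cameras put the released knob's top line about 12 mm lower than at the start. The expected drop is 10 mm, and 2 mm is within the measuring error. The line also shows turned by about 90°. The arm stands clear with almost no force reading, and I never went near the maple knob, which looks unchanged.
- **One odd reading:** The vertical wrist force read −5.8 N just after the grip closed, before the press. I did not find out why.

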